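# Return the thin glass pigment jar to its stand

### The job

Put the small glass pigment jar with the yellow lid back into the free well of the wooden jar stand, upright and fully down. Its glass is thin: grip it only lightly and set it down gently, never dropping it. Leave the black-lidded jar in the stand and the red-lidded pot where they are.

Things in the scene. Friction and masses are not known exactly. Their poses are not given: they have to be found in the camera images.
- yellow_jar: Thin glass jar, yellow lid, pink-red contents, 42 mm across, 96 mm tall, about 0.11 kg, loose, upright on a 4 mm board on the worktop. Round lid, 41 mm across, from 76 mm up to the top. Origin: centre of its underside, z up. It cracks when the fingers' forces on it add up to over 90 N (45 N each of two), or if it hits or presses on the stand with over 40 N. A grip of 20 to 25 N holds it safely.
- free_well (a point): Centre of the cork floor of the empty well in the fixed wooden jar stand, where the jar's underside comes to rest. Stand: 92 x 205 mm, 42 mm high, two round wells 66 mm across; cork floor 15 mm above the worktop, 27 mm below the stand's top. Axes: y along the stand's length, z up; the occupied well is centred 100 mm away towards the stand's -y.
- black_jar: Glass jar with a black lid, 45 mm across, 105 mm tall, standing in the stand's other well; leave it there. Origin: centre of its underside, z up.
- red_pot: Round pot with a red lid, 58 mm across, 50 mm tall, standing loose on the same board; leave it alone. Origin: centre of its underside, z up.

How it is judged:
At the end, for the whole second after the job is handed in: The yellow-lidded jar stands at rest in the free well: within 18 mm of the well's centre, its underside less than 6 mm above the cork floor, within 7 degrees of upright (horizontal distance between yellow_jar and free_well below 0.018 m and z of yellow_jar in the frame of free_well below 0.006 m and angle between yellow_jar's own z axis and vertical below 0.12 rad and linear speed of yellow_jar below 0.02 m/s); the robot touches nothing.
It fails at once if the yellow-lidded jar is squeezed or struck by the fingers with more than 90 N in all (45 N a finger) (contact force between the fingers and yellow_jar above 90 N).
It fails at once if the yellow-lidded jar is knocked or pressed against the stand with more than 40 N (contact force between yellow_jar and jar_stand above 40 N).
It fails at once if the yellow-lidded jar is dropped: it falls free of the fingers faster than 0.5 m/s (a fall of about 13 mm) (contact force between the fingers and yellow_jar below 0.1 N and linear speed of yellow_jar above 0.5 m/s).
It fails at once if the yellow-lidded jar is tipped by more than 40 degrees (angle between yellow_jar's own z axis and vertical above 0.7 rad).
It fails at once if the black-lidded jar or the red-lidded pot is moved by more than 20 mm (distance of any of black_jar, red_pot from where it was at the start of the episode above 0.02 m).
It also fails if it takes over 34 s, if anything falls off the work surface, if the arm or the gripper's body presses on something with over 40 N, if the wrist force passes 120 N, or if a joint passes its speed limit or range.

### The arm

A 6-joint arm with a two-finger parallel gripper is mounted at the origin on a cart in front of the work surface, level with it; the furniture and walls round the work are solid. World frame = base frame: x ahead of the robot, y to its left, z up, the work surface at z = 0. Lengths are in m, angles in rad, forces in N, time in s.
With the tool pointing down it reaches from about 0.35 to 0.95 m from the base axis. Payload 17.4 kg.
Tool frame: the origin (TCP) lies midway between the tips of the shut fingers; the grasp point (between the pads) lies 19 mm behind it; z points along the fingers, y is the line along which they close (so a half turn about z gives the same grasp; the last joint's range is limited). The gripper opens to 93 mm and grips with 3 to 60 N. Pads are 15 mm wide; open, the fingers measure 128 mm over their backs; the gripper's body (75 mm by 188 mm) begins 65 mm behind the grasp point.
Start: joints at [-1.185, 0.116, 1.442, -0, 1.584, -0.038], TCP at [0.278, -0.615, 0.219] pointing down, gripper open.
Joint ranges: [-2.83, 2.83], [-0.83, 2.19], [0.07, 2.5], [-1.14, 4.28], [0.01, 3], [-2.97, 2.97]. Speed limits (rad/s): [1.89, 1.89, 2.22, 3.14, 3.14, 3.14].

### API

Orientations are given as a rotation vector (axis times angle).
In Python, from bench import bot gives the robot as it stands. Calls block until the motion is done:
- bot.reach(position, orientation): joint-space move of the TCP to a pose.
- bot.servo_line(position, ori=None, max_speed=0.15, force_limit=None): straight line of the TCP; ori=None keeps the orientation; max_speed is the mean speed in m/s. With force_limit (N) it stops when the force on the tool has changed by that much, and returns True; else False.
- bot.set_joints(angles): joint-space move.
- bot.open_gripper() and bot.grab(strength=None): open the fingers fully, or close them until they stop; strength is the grip in N (None keeps the last).
- bot.hold(seconds).
- bot.ik(position, orientation): joint angles nearest the present ones, or None.
- bot.get_image(name): name is "scene" or "top" or "wrist"; returns a dict with "pixels" (420x560x3 uint8, red, green, blue), "mtx" (3x3 intrinsics, pixels), "rvec" (rotation vector, rad) and "tvec" (3), from world to camera coordinates, as OpenCV has them. Camera axes: x right, y down, z forward; pixel columns grow to the right and rows downward; lengths in m; the calibration is good to about 2 mm. A picture is of the moment at which its call begins. There is no depth.
A pose or a line that the arm cannot do raises bot.IKError and nothing moves.
- bot.job_done(): hands the job in; it is judged then, once.
Trained networks look in the newest picture that a camera, given by its name, has taken for a name from the list of things; names that differ only in an ending like _2 or _b are one class to them, and where a whole thing is asked for, a point or a joint stands for the part that bears it (a point fixed in the world has none). Each returns a list of dicts, best first, with "conf" (0 to 1); they miss things now and then, are a little off and sometimes report something else, mostly with a low value. They report only what shows in the picture. A call takes as long as a camera call.
- bot.spot_in(camera, target): "at" ([x, y, z] in m, in the coordinates of the camera as it stood for that picture, good to about 4 mm: the middle of the surface that is visible of it).
- bot.spot_point(camera, target): "at" ([x, y, z] in m, in the coordinates of the camera as it stood for that picture, good to about 4 mm: a listed point, or the origin of a listed thing).
Readings, each from a call of its own:
- bot.current_time_s(): time.
- bot.current_joint_positions(): joint angles.
- bot.current_qd(): joint speeds.
- bot.current_effort(): joint torques, N m.
- bot.current_tool_pos(): TCP position.
- bot.current_tcp_rot(): TCP orientation.
- bot.current_ft_force(): force on the tool from outside, world axes, zero at the start.
- bot.current_ft_torque(): the same for the moment, N m.
- bot.current_gripper_width(): finger opening in m.
- bot.current_grip_force(): force on a finger pad.
Only numpy, scipy, OpenCV 4.12 (cv2) and the standard library are available. Lean on these libraries where they do the work, as an engineer would, in place of code of your own. Each camera call takes 0.05 s, during which the arm holds its last target. There are 200 camera calls.

## Working session

There is one attempt and no reset: what is moved stays moved. The work goes in short steps, each a Python script; the robot and the scene stay as the last script left them, time stands still between calls to the robot, and variables do not carry over. Pictures are saved under pics/ and viewed, at most 10 in all, crops included, and the job is handed in when it is done.

```bash
mkdir -p pics; cat > h.py <<'E'
from bench import bot
import numpy as np, cv2
def snap(c,f=None):
    im=bot.get_image(c)
    if f: cv2.imwrite(f'pics/{f}.png',im['pixels'][:,:,::-1])
    return im
def world(im,p):
    R=cv2.Rodrigues(np.array(im['rvec'],float))[0]
    return R.T@(np.array(p)-np.array(im['tvec']).ravel())
def pix(im,p):
    return cv2.projectPoints(np.array([p],float),np.array(im['rvec'],float),np.array(im['tvec'],float),im['mtx'],None)[0].ravel()
E
python3 - <<'E'
from h import *
for c in ['scene','top']:
    im=snap(c,c+'0')
    for t in ['yellow_jar','free_well','black_jar','red_pot']:
        for d in bot.spot_point(c,t)[:2]:
            w=world(im,d['at']); print(c,t,round(d['conf'],2),w.round(3),pix(im,w).round())
cv2.imwrite('pics/both.png',cv2.resize(np.hstack([cv2.imread('pics/scene0.png'),cv2.imread('pics/top0.png')]),(800,300)))
print(bot.current_tcp_rot(),bot.current_time_s())
E
```

```text
scene yellow_jar 0.84 [ 0.417 -0.202  0.006] [390. 164.]
scene free_well 0.82 [0.477 0.279 0.019] [218. 296.]
scene black_jar 0.57 [0.448 0.192 0.012] [264. 273.]
scene red_pot 0.78 [ 0.604 -0.079  0.   ] [291. 159.]
scene red_pot 0.53 [0.476 0.283 0.014] [217. 299.]
top yellow_jar 0.71 [ 0.418 -0.201  0.004] [385. 233.]
top free_well 0.63 [0.475 0.281 0.016] [200. 209.]
top black_jar 0.91 [0.447 0.192 0.015] [233. 220.]
top red_pot 0.75 [ 0.603 -0.073  0.004] [334. 164.]
[-3.07131168e+00 -6.60715130e-01 -2.24111980e-05] 0.5
```

View pics/scene0.png

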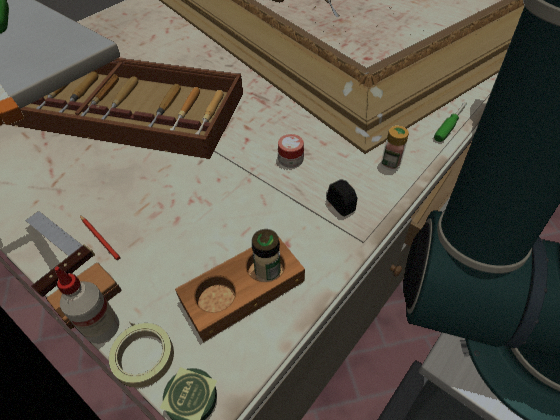

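View pics/top0.png

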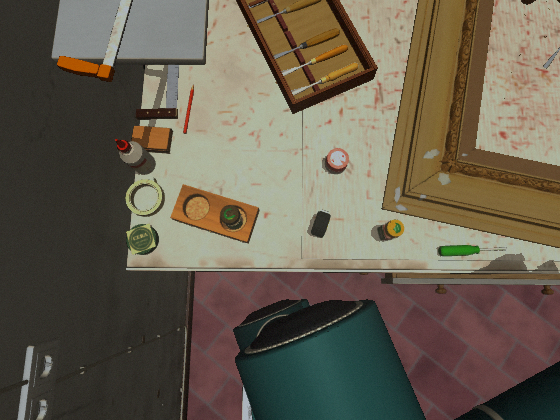

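The jar, at scene (396,147) and top (392,230), stands beside the corner of a frame, top (385,210). The stand is at scene (240,285), with its free well on the left, at (216,296). The networks agree with both pictures. Next I'll triangulate the frame's height.

```bash
python3 - <<'E'
from h import *
a=bot.get_image('scene');b=bot.get_image('top')
P=[i['mtx']@np.hstack([cv2.Rodrigues(np.array(i['rvec'],float))[0],np.array(i['tvec'],float).reshape(3,1)]) for i in (a,b)]
for s,t in [((368,152),(385,210)),((368,80),(447,163)),((375,93),(395,197)),((350,88),(431,154))]:
    X=cv2.triangulatePoints(P[0],P[1],np.array(s,float),np.array(t,float)).ravel();X=X[:3]/X[3]
    print(X.round(3),pix(a,X).round(),pix(b,X).round())
from scipy.spatial.transform import Rotation as R
for yaw in (-90,-60,-30,0,30,60,90):
    r=(R.from_euler('z',yaw,degrees=True)*R.from_euler('x',180,degrees=True)).as_rotvec()
    print(yaw,[None if q is None else np.round(q,2) for q in (bot.ik(p,r) for p in ([.417,-.202,.16],[.417,-.202,.045],[.477,.28,.2],[.477,.28,.055]))])
E
python3 -c "
import cv2;a=cv2.imread('pics/top0.png')[120:270,340:500];cv2.imwrite('pics/c.png',cv2.resize(a,None,fx=4,fy=4,interpolation=2))"
```

```text
[ 0.477 -0.205  0.004] [368. 152.] [385. 210.]
[ 0.581 -0.347  0.08 ] [367.  80.] [448. 164.]
[ 0.473 -0.181  0.181] [375.  93.] [395. 197.]
[ 0.611 -0.316  0.06 ] [349.  88.] [432. 155.]
-90 [array([-0.51, -0.34,  1.96, -0.  ,  1.53,  2.64]), array([-0.51, -0.26,  2.08, -0.  ,  1.32,  2.64]), array([ 0.48, -0.15,  1.73,  0.  ,  1.56, -2.66]), array([ 0.48, -0.06,  1.89,  0.  ,  1.31, -2.66])]
-60 [array([-0.51, -0.34,  1.96, -0.  ,  1.53,  2.11]), array([-0.51, -0.26,  2.08, -0.  ,  1.32,  2.11]), None, None]
-30 [array([-0.51, -0.34,  1.96, -0.  ,  1.53,  1.59]), array([-0.51, -0.26,  2.08, -0.  ,  1.32,  1.59]), array([ 0.48, -0.15,  1.73, -0.  ,  1.56,  2.58]), array([ 0.48, -0.06,  1.89, -0.  ,  1.31,  2.58])]
0 [array([-0.51, -0.34,  1.96, -0.  ,  1.53,  1.06]), array([-0.51, -0.26,  2.08, -0.  ,  1.32,  1.06]), array([ 0.48, -0.15,  1.73, -0.  ,  1.56,  2.06]), array([ 0.48, -0.06,  1.89, -0.  ,  1.31,  2.06])]
30 [array([-0.51, -0.34,  1.96, -0.  ,  1.53,  0.54]), array([-0.51, -0.26,  2.08, -0.  ,  1.32,  0.54]), array([ 0.48, -0.15,  1.73, -0.  ,  1.56,  1.53]), array([ 0.48, -0.06,  1.89, -0.  ,  1.31,  1.53])]
60 [array([-0.51, -0.34,  1.96, -0.  ,  1.53,  0.02]), array([-0.51, -0.26,  2.08, -0.  ,  1.32,  0.02]), array([ 0.48, -0.15,  1.73, -0.  ,  1.56,  1.01]), array([ 0.48, -0.06,  1.89, -0.  ,  1.31,  1.01])]
90 [array([-0.51, -0.34,  1.96,  0.  ,  1.53, -0.51]), array([-0.51, -0.26,  2.08,  0.  ,  1.32, -0.51]), array([ 0.48, -0.15,  1.73, -0.  ,  1.56,  0.48]), array([ 0.48, -0.06,  1.89, -0.  ,  1.31,  0.48])]
```

View pics/c.png

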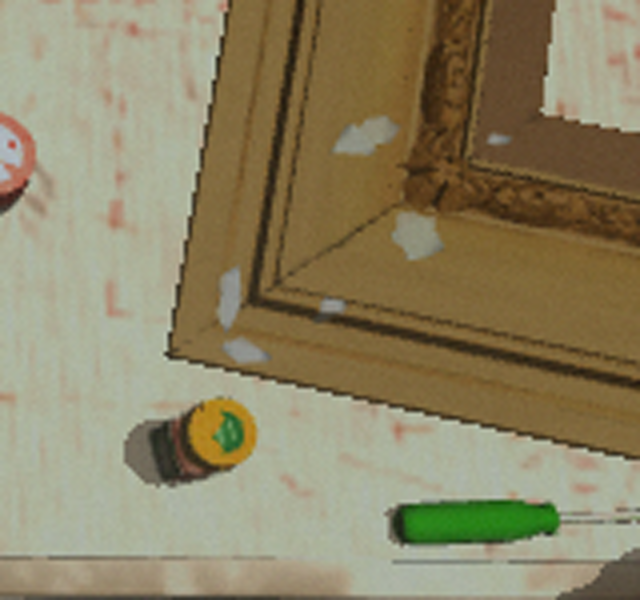

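The crop shows the frame's outer edge running about 13° off -y, roughly 5 cm from the jar. I'll close the fingers parallel to that edge. First I'll hover above the jar and refine its position with the wrist camera.

```bash
cat >> h.py <<'E'
from scipy.spatial.transform import Rotation as R
def down(yaw): return (R.from_euler('z',yaw,degrees=True)*R.from_euler('x',180,degrees=True)).as_rotvec()
E
python3 - <<'E'
from h import *
bot.reach([.417,-.202,.24],down(-13))
im=snap('wrist','w1')
for t in ['yellow_jar','red_pot']:
    for d in bot.spot_point('wrist',t)[:2]:
        w=world(im,d['at']); print(t,round(d['conf'],2),w.round(4))
for d in bot.spot_in('wrist','yellow_jar')[:2]: print('in',d['conf'],world(im,d['at']).round(4))
print(bot.current_tool_pos(),bot.current_time_s(),pix(im,[.4175,-.2015,.1]),pix(im,[.417,-.202,.004]))
E
```

```text
yellow_jar 0.82 [ 0.4199 -0.2001  0.0051]
red_pot 0.69 [ 0.6051 -0.0728  0.0042]
in 0.6 [ 0.4262 -0.1984  0.0988]
[ 0.41695389 -0.20250049  0.23987508] 2.4083 [280.92368334 191.7214309 ] [281.65254466 172.79626631]
```

View pics/w1.png

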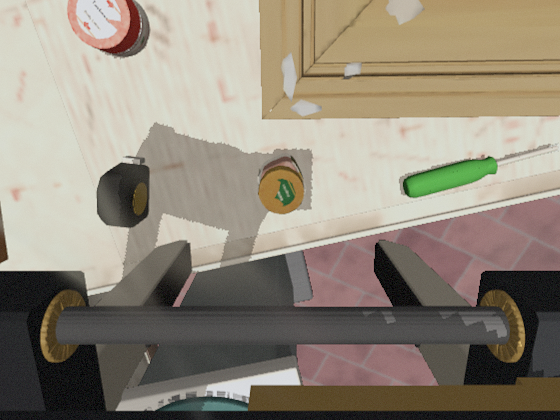

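The lid is centred at (281,190), where I predicted (281,192). The frame edge is parallel to the closing line and the black object is clear of it. Now I'll descend and grip.

```bash
python3 - <<'E'
from h import *
hit=bot.servo_line([.4185,-.2013,.047],max_speed=.08,force_limit=8)
print('hit',hit,bot.current_tool_pos())
if not hit:
    bot.grab(22); bot.hold(.2)
    print(bot.current_gripper_width(),bot.current_grip_force(),bot.current_ft_force().round(1) if hasattr(bot.current_ft_force(),'round') else bot.current_ft_force())
    if bot.current_gripper_width()>.03:
        bot.servo_line([.4185,-.2013,.21],max_speed=.1)
        print(bot.current_gripper_width(),bot.current_grip_force(),bot.current_tool_pos(),bot.current_time_s())
E
```

```text
hit False [ 0.41861686 -0.20137625  0.04725398]
0.04588835884998451 21.997263003140688 [-0.7  0.8 -0.4]
0.04576794403743919 21.99713286012411 [ 0.41837006 -0.20123013  0.20943645] 7.7583
```

```bash
python3 - <<'E'
from h import *
bot.reach([.476,.28,.21],down(72))
print(bot.current_tool_pos(),bot.current_gripper_width(),bot.current_time_s())
for c in ['wrist','scene','top']:
    im=snap(c,c+'2')
    for t in ['yellow_jar','free_well','black_jar']:
        for d in bot.spot_point(c,t)[:1]:
            print(c,t,round(d['conf'],2),world(im,d['at']).round(4))
cv2.imwrite('pics/m2.png',cv2.resize(np.hstack([cv2.imread('pics/wrist2.png')[:,:,:],cv2.resize(cv2.imread('pics/scene2.png')[130:340,130:410],(560,420))]),(800,300)))
E
```

```text
[0.47633803 0.27925025 0.21005954] 0.04585173178684851 9.525
wrist yellow_jar 0.59 [0.4781 0.2803 0.1712]
wrist free_well 0.97 [0.4731 0.2879 0.0171]
scene yellow_jar 0.7 [0.4753 0.2783 0.1678]
scene free_well 0.74 [0.4749 0.2818 0.0192]
scene black_jar 0.59 [0.4473 0.1928 0.0129]
top yellow_jar 0.53 [0.4767 0.2788 0.1689]
top black_jar 0.74 [0.4449 0.186  0.0166]
```

View pics/m2.png

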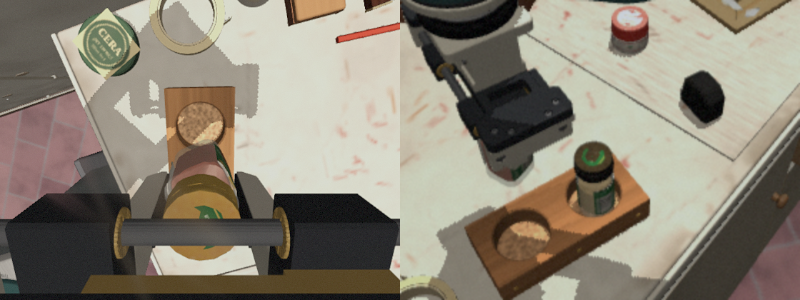

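```bash
python3 - <<'E'
from h import *
out=[]
c0=np.array([.475,.2825]);ux=np.array([np.cos(-.314),np.sin(-.314)])
for n,b in (('wrist',(100,240,200,387)),('scene',(240,340,160,293))):
    im=bot.get_image(n)
    src=cv2.imread(f'pics/{n}{0 if n=="scene" else 2}.png')
    y0,y1,x0,x1=b; s=560/(y1-y0)*.55 ; s=400/(x1-x0)
    a=cv2.resize(src[y0:y1,x0:x1],None,fx=s,fy=s,interpolation=cv2.INTER_CUBIC)
    th=np.linspace(0,2*np.pi,60)
    pts=[(np.array(pix(im,[c0[0]+.033*np.cos(t),c0[1]+.033*np.sin(t),.042]))-[x0,y0])*s for t in th]
    cv2.polylines(a,[np.int32(pts)],True,(0,255,0),1)
    out.append(cv2.resize(a,(400,300)))
cv2.imwrite('pics/o.png',np.hstack(out))
E
```

```text
(no output)
```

View pics/o.png

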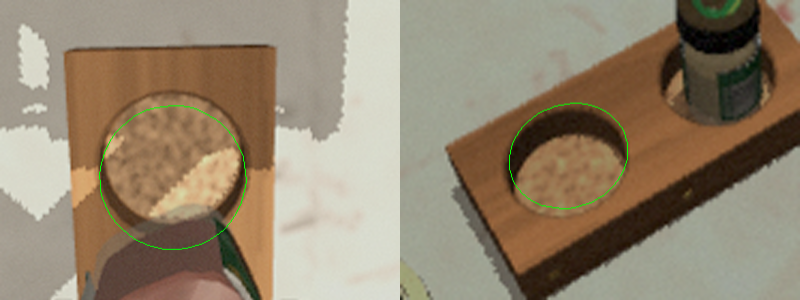

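The overlay shows the real rim about 4.5 mm further along the stand's +y in both views, so I'll aim for (.476,.287). I'll lower quickly at first, then slowly with a force guard.

```bash
python3 - <<'E'
from h import *
x,y=.476,.287
bot.servo_line([x,y,.12],max_speed=.08)
hit=bot.servo_line([x,y,.068],max_speed=.05,force_limit=5)
print(hit,bot.current_tool_pos())
if not hit:
    h=bot.servo_line([x,y,.054],max_speed=.012,force_limit=4)
    p=bot.current_tool_pos(); print(h,p,bot.current_ft_force(),bot.current_time_s())
    if p[2]<.062:
        bot.open_gripper(); bot.hold(.3)
        bot.servo_line([x,y,.22],max_speed=.1)
        print(bot.current_gripper_width(),bot.current_time_s())
        for c in ['wrist','scene','top']:
            im=snap(c,c+'3')
            for d in bot.spot_point(c,'yellow_jar')[:1]: print(c,d['conf'],world(im,d['at']).round(4))
        cv2.imwrite('pics/m3.png',cv2.resize(np.hstack([cv2.imread('pics/wrist3.png'),cv2.resize(cv2.imread('pics/scene3.png')[130:340,130:410],(560,420))]),(800,300)))
E
```

```text
False [0.47614876 0.28708991 0.06835295]
True [0.47602125 0.28695372 0.05774993] [-0.73923299 -0.23723111  4.93292732] 13.5167
0.09292311204499855 16.5
wrist 0.7 [0.4772 0.2887 0.0151]
scene 0.68 [0.474  0.2865 0.0151]
```

View pics/m3.png

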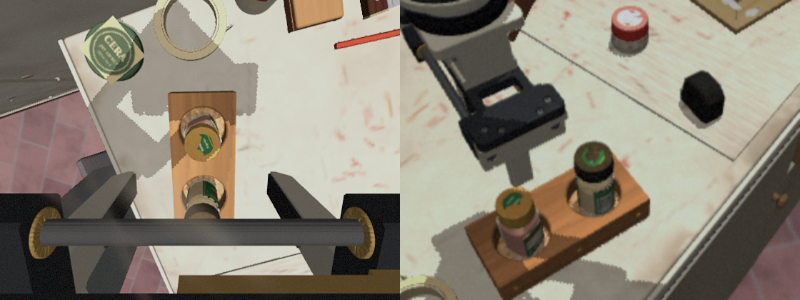

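The jar stands upright in the well at (515,225), fully down at z = 0.015, and the gripper is clear of it.

```bash
python3 -c "
from bench import bot
print(bot.job_done())"
```

```text
the job is handed in; nothing more can be done
None
```

The yellow-lidded jar is upright and fully down in the free well, set down at about 5 N after a 22 N grip; the black jar and red pot were not touched, and the job is handed in, though no verdict came back.

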